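# Fish a lost tape roll out from under the power supply

### The arm

A 7-joint arm with a two-finger parallel gripper is mounted at the origin on a cart in front of the work surface, level with it; the furniture and walls round the work are solid. World frame = base frame: x ahead of the robot, y to its left, z up, the work surface at z = 0. Lengths are in mm, angles in rad, forces in N, time in s.
With the tool pointing down it reaches from about 425 to 950 mm from the base axis. Payload 4.7 kg.
Tool frame: the origin (TCP) lies on the centre line of the jaws, within the pads' length; the fingertips stand 25 mm ahead of it and the grasp point (between the pads) lies 6 mm ahead of it; z points along the fingers, y is the line along which they close (so a half turn about z gives the same grasp; the last joint's range is limited). The gripper opens to 85 mm and grips with 20 to 120 N. Pads are 22 mm wide; open, the fingers measure 114 mm over their backs; the gripper's body (76 mm by 85 mm) begins 54 mm behind the grasp point. The pads swing forward as they close: fully open they stand 13 mm farther back than shut.
Start: joints at [-1.378, 0.469, -0.049, 1.532, 0.024, 1.141, -0.082], TCP at [148.448, 658.49, 256.335] pointing down, gripper open.
Joint ranges: [-2.59, 2.59], [-0.33, 1.99], [-1.39, 1.29], [0.1, 2.45], [-1.04, 4.18], [0.21, 1.99], [-2.66, 2.66]. Speed limits (rad/s): [2.57, 2.57, 3.14, 3.14, 3.14, 3.14, 3.14].

### API

Orientations are given as [roll, pitch, yaw] about the fixed x, y, z axes, in that order (R = Rz(yaw) Ry(pitch) Rx(roll)).
In Python, from plant import * gives the robot as it stands. The module is installed in compiled form; this text tells all that it offers.
- The arm moves only by the tool drive_tool, never from a script. Its argument "steps" is a list that holds one entry, the list of rows, each a list of 4 numbers: the shift along the tool's x, y, z in cm, then the turn about the tool's z in rad. A call has 1 to 12 rows; each row is the pose to reach, as a shift and turn from the pose commanded when the call began, along the tool's axes at that moment; what a row does not reach only later rows make up. A row lasts 1/10 s, in which the tool goes at most 50 mm and 8.59 degrees, less where a joint would pass 70% of its speed; a pose out of reach is approached as far as the arm can. A call with a gripper value outside its range is refused whole. "jaw" is the opening in per cent of the stroke, from 0 (shut) to 100 (fully open), set as the call begins (left out, the last holds). The fingers move at their own pace and stop on an object; the grip force is fixed at half the most. Time passes only in rows, so rows that repeat a pose let the fingers close. It gives the time, the measured TCP pose, the force, the opening and the grip force at its end, in the units of the state.
- read_state(): the state, without advancing time (a new reading comes with each control period).
- camera(name): name is "scene" or "top" or "wrist"; returns a dict with "image" (420x560x3 uint8, red, green, blue), "z_map" (420x560 float32, mm along the optical axis (not along the pixel's ray), 0 where there is no reading), "fx", "fy", "cx", "cy" (pixels), "position" and "attitude" of the camera in the world. Camera axes: x right, y down, z forward; pixel columns grow to the right and rows downward; lengths in mm; the calibration is good to about 2 mm. A picture is of the moment at which its call begins.
- close_job(): hands the job in; it is judged then, once.
Trained networks look in a picture, given as the dict that the camera call returned (one of the last four; its "shot" number tells which), for a name from the list of things; names that differ only in an ending like _2 or _b are one class to them, and where a whole thing is asked for, a point or a joint stands for the part that bears it (a point fixed in the world has none). Each returns a list of dicts, best first, with "conf" (0 to 1); they miss things now and then, are a little off and sometimes report something else, mostly with a low value. They report only what shows in the picture. A call takes as long as a camera call. They do not tell look-alikes from the thing itself.
- look_for(picture, thing): "box" ([left, top, right, bottom] as shares, 0 to 1, of the picture: columns of its width, rows of its height, round what is visible of it).
- masks_of(picture, thing): "region" (420x560 bool, what is visible of it) and "box" ([left, top, right, bottom] as shares, 0 to 1, of the picture: columns of its width, rows of its height, round what is visible of it).
The state is a dict: "clock": time; "joints": joint angles; "qvel": joint speeds; "joint_torque": joint torques, N m; "tcp_pos": TCP position; "ee_rot": TCP orientation; "wrist_force": force on the tool from outside, world axes, zero at the start; "wrist_torque": the same for the moment, N m; "finger_gap": opening from 0.0 (shut) to 1.0 (fully open); "grasp_force": force on a finger pad.
Only numpy, scipy, OpenCV 4.12 (cv2) and the standard library are available. Lean on these libraries where they do the work, as an engineer would, in place of code of your own. Each camera call takes 0.05 s, during which the arm holds its last target. There are 200 camera calls.

### The job

The roll of amber tape has slid under the low shelf below the power supply. Take the orange drag probe, reach in under the shelf with it, get its blade behind the roll and draw the roll out into the open; lay the probe back flat on its black mat and then set the roll flat in the blue tray. Do not touch the roll with the gripper while it is under the shelf, do not let the robot knock against the shelf or power supply, and leave the charger, the suction cup and the blue screwdriver where they are.

Things in the scene. Friction and masses are not known exactly. Their poses are not given: they have to be found in the camera images.
- stand: White two-deck shelf, fixed. Origin on the desk under its centre; open front faces its -x, lower board from x = -85 to +85 mm. Gap under it 55 mm high, 206 wide (y) between 12 mm side walls, no back; board 12 thick, 230 wide. Power supply on it, face 2 mm behind the edge, to z = 198. Upper deck z 215 to 225, front at x = -120, cartons on it to 265: a gripper near it must lean back.
- probe_grip (a point): Middle of the black grip of the loose orange drag probe (80 g). Axes: x level from grip to blade, z up as it lies flat. Grip: flat-sided bar 14 mm thick (y), 26 wide, leaning back 30 deg from vertical toward -x as it rises; this point is 46 mm up it, 24 below its top, 61 above the probe's underside. A strip 28 wide, its top 21 mm and underside 16 mm up, runs from its foot to the blade.
- probe_blade (a point): Middle of the lower edge of the probe's turned-down blade, 168 mm ahead of the grip point and 61 mm below it; same axes. Blade 5 mm thick, 44 wide, from the strip down to this edge, plus a wing at each side bent 40 deg toward the grip: 85 mm wide over all, wing ends 20 mm nearer to the grip. This shallow pocket holds the roll when pulled. The probe lies on this edge and on a foot under the grip.
- probe_mat: Black rubber mat, fixed, 260 mm (its x) by 125 mm (its y), 4 mm thick; origin at the centre of its underside. The probe lies on it at the start, along the mat's x.
- roll_center (a point): Centre, half-way up, of the loose roll of amber tape lying flat: 60 mm in diameter (62 mm with the tape end), 12 mm high, its centre 6 mm above its underside, about 28 g. z is its axis, up. It starts on the desk wholly under the shelf.
- tray: Blue open tray, fixed, 130 mm square outside, walls 18 mm high and 3 mm thick, floor 3 mm; origin at the centre of its underside.
- charger_center (a point): Bystander: white mains charger, 42x61x27 mm, loose; the point lies half-way up.
- suction_center (a point): Bystander: dark rubber suction cup with a wire ring, 44 mm wide, 55 mm high, loose; the point lies 20 mm up its axis.
- driver_center (a point): Bystander: blue precision screwdriver, 166 mm long, 11 mm thick, loose; the point is its middle, its length runs along y.
Not all that is in view belongs to the job. Leave any purple look-alike of the part that bears probe_grip alone.

How it is judged:
By the outcome, as a careful person would: the job done as asked, in the order asked, and still so for the second after the job is handed in, with the robot touching nothing.
It also fails if it takes over 64 s, if anything falls off the work surface, if the arm or the gripper's body presses on something with over 40 N, if the wrist force passes 120 N, or if a joint passes its speed limit or range.

## Working session

There is one attempt and no reset: what is moved stays moved. The work goes in short steps, Python scripts to look and compute and a tool call to move; the robot and the scene stay as the last step left them, time stands still between calls to the robot, and variables do not carry over. Pictures are saved under pics/ and viewed, at most 12 in all, crops included, and the job is handed in when it is done.

Besides the shell and the picture viewer there is one more tool, called after "Emit:" by a JSON object that holds its "name" and its "arguments". drive_tool: Moves the arm, as the interface text tells. Its arguments: {"type":"object","properties":{"steps":{"type":"array"},"jaw":{"type":"number"}},"required":["steps"]}

```bash
mkdir -p pics; cat > h.py <<'E'
from plant import *
import numpy as np, cv2
from scipy.spatial.transform import Rotation as Rn
def camR(c):
    a=np.array(c["attitude"],float)
    if a.shape==(3,3): return a
    if a.size==4: return Rn.from_quat(a).as_matrix()
    return Rn.from_euler('xyz',a).as_matrix()
def cloud(c):
    z=c["z_map"]; v,u=np.mgrid[0:420,0:560]
    P=np.stack([(u-c["cx"])/c["fx"]*z,(v-c["cy"])/c["fy"]*z,z],-1)
    W=P@camR(c).T+np.array(c["position"]); W[z<=0]=np.nan
    return W
def save(c,n): cv2.imwrite("pics/"+n,c["image"][:,:,::-1])
E
python3 - <<'E'
from h import *
np.set_printoptions(precision=1,suppress=True)
s=read_state(); print(s["clock"],s["tcp_pos"],s["ee_rot"])
ims=[]
for n in ("scene","top"):
    c=camera(n); W=cloud(c); np.save(n+".npy",W); ims.append(c["image"])
    print(n,c["position"],c["attitude"],c["fx"])
    save(c,n+"0.png")
    for t in ["stand","probe_grip","probe_blade","probe_mat","roll_center","tray","charger_center","suction_center","driver_center"]:
        for m in masks_of(c,t)[:3]:
            r=m["region"]; p=W[r]; p=p[~np.isnan(p[:,0])]
            if len(p): print(t,round(m["conf"],2),(np.array(m["box"])*[560,420,560,420]).round(),np.median(p,0),np.percentile(p,2,0),np.percentile(p,98,0))
E
```

```text
0.0 [148.3 657.9 255.3] [-3.1  0.   2.9]
scene [-167.9 -516.1 1188.3] [-2.5  0.  -0.8] 481.29653825439647
stand 0.88 [341. 167. 449. 307.] [ 515.6 -227.   223.1] [ 464.3 -304.9   12.5] [ 686.8 -104.5  266.9]
probe_grip 0.81 [279. 239. 315. 307.] [347.6 -49.9  20.3] [ 284.8 -135.8   -0.5] [388.8  31.9  82.2]
probe_grip 0.7 [258. 150. 308. 187.] [652.3 260.9   3.7] [578.7 190.   -2.8] [717.2 328.9  18.9]
probe_grip 0.66 [210. 169. 266. 217.] [441.2 284.9  24.7] [420.8 187.1   3.3] [481.2 368.4  86.3]
probe_blade 0.76 [213. 171. 264. 218.] [441.4 291.8  25.2] [421.4 187.1   7.8] [468.3 364.3  86.1]
probe_blade 0.58 [277. 240. 316. 310.] [347.  -53.4  20.3] [ 283.7 -138.     3.1] [387.5  31.9  80.5]
probe_mat 0.63 [200. 169. 285. 230.] [446.1 264.7   3.4] [390.  149.8  -2.2] [520.9 400.3   9.1]
tray 0.71 [259. 147. 313. 188.] [652.5 262.1   3.7] [580.1 190.   -2.9] [717.8 330.   18.7]
tray 0.4 [212. 223. 232. 243.] [315.9 215.    8.1] [310.4 177.5  -3.1] [329.7 256.   14.7]
charger_center 0.48 [232. 143. 248. 154.] [599.7 431.3  23.2] [576.  411.2   1.2] [632.8 456.8  31.1]
suction_cente
[... 560 characters left out ...]
probe_blade 0.6 [192. 207. 264. 232.] [444.7 276.1  24.7] [420.4 188.7   2. ] [482.7 367.5  86.9]
probe_blade 0.52 [172. 163. 190. 183.] [599.8 436.2  25.5] [576.6 413.9  -0.6] [624.2 460.1  29.7]
probe_mat 0.58 [188. 199. 280. 249.] [463.5 275.3   3.8] [389.3 153.3  -0.9] [520.6 404.2  22.7]
tray 0.82 [211. 135. 261. 182.] [649.9 262.8   3.3] [582.1 196.7  -1.4] [714.1 326.8  19.1]
charger_center 0.77 [169. 165. 186. 181.] [599.2 438.7  25.9] [577.6 416.5  15.4] [621.3 461.6  29.7]
charger_center 0.69 [212. 133. 261. 184.] [648.7 262.5   3.3] [582.  195.6  -1.6] [714.7 328.9  19.1]
suction_center 0.47 [401. 244. 418. 262.] [ 364.3 -233.3    7. ] [ 344.4 -258.1   -1.8] [ 384.6 -216.9   51.6]
```

```bash
python3 - <<'E'
import cv2,numpy as np
a=cv2.imread("pics/scene0.png");b=cv2.imread("pics/top0.png")
c=np.hstack([cv2.resize(a[130:340,190:470],(800,600))[:, :],]); cv2.imwrite("pics/sc_crop.png",c)
cv2.imwrite("pics/top_crop.png",cv2.resize(b[90:300,160:440],(800,600),interpolation=cv2.INTER_CUBIC))
E
```

```text
(no output)
```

View pics/sc_crop.png

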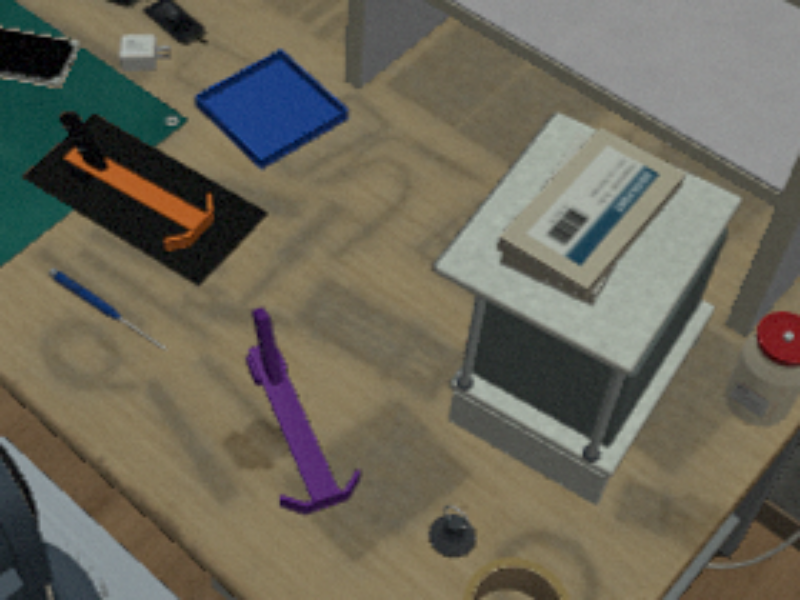

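View pics/top_crop.png

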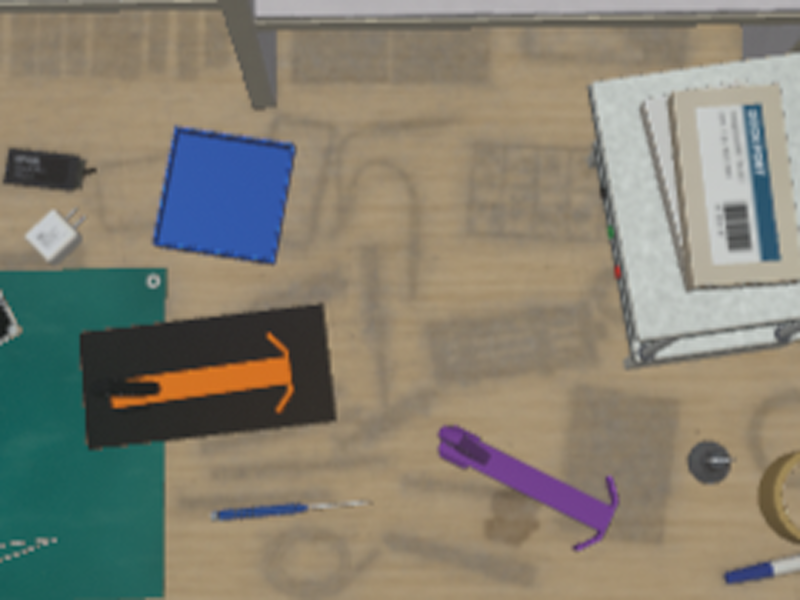

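The tool's orientation matters, because moves only turn about tool z. I'll check the exact tilt and the wrist view next.

```bash
python3 - <<'E'
from h import *
np.set_printoptions(precision=4,suppress=True)
s=read_state(); R=Rn.from_euler('xyz',s["ee_rot"]).as_matrix(); print(s["ee_rot"]);print(R)
c=camera("wrist"); save(c,"w0.png"); C=camR(c)
print(c["fx"],"cam in tool:",R.T@(np.array(c["position"])-s["tcp_pos"]),"\n",R.T@C)
np.set_printoptions(precision=1,suppress=True)
W=np.load("top.npy"); im=cv2.imread("pics/top0.png"); hsv=cv2.cvtColor(im,cv2.COLOR_BGR2HSV)
def pts(m): p=W[m]; return p[~np.isnan(p[:,0])]
def rect(p,n):
    r=cv2.minAreaRect(p[:,:2].astype(np.float32)); print(n,len(p),r)
    print(cv2.boxPoints(r))
v,u=np.mgrid[0:420,0:560]
box=lambda l,t,r,b:(u>=l)&(u<r)&(v>=t)&(v<b)
# mat: dark pixels in region
m=box(185,190,285,255)
H,S,V=hsv[...,0],hsv[...,1],hsv[...,2]
mat=m&(V<70); p=pts(mat); p=p[(p[:,2]<12)]; rect(p,"mat")
org=m&(S>150)&(H<22)&(V>90); p=pts(org); print(np.median(p,0)); st=p[(p[:,2]>14)]; rect(st,"orange")
g=m&(V<80); p=pts(g); p=p[p[:,2]>45]; print("grip",p.mean(0),p.min(0),p.max(0)); q=p[p[:,2]>p[:,2].max()-8]; print("griptop",q.mean(0))
tr=box(205,130,268,188)&(H>100)&(H<125)&(S>120); rect(pts(tr),"tray")
p=pts(box(360,100,470,220)); 
rect(p[(p[:,2]>218)&(p[:,2]<232)],"deck"); 
ps=p[(p[:,2]<232)&(p[:,2]>50)&(p[:,2]<75)]; print("lower",len(ps)); 
if len(ps)>3: rect(ps,"lower")
E
```

```text
[ 3.1415 -0.0001  2.9198]
[[-0.9755  0.22   -0.    ]
 [ 0.22    0.9755  0.0001]
 [ 0.0001  0.0001 -1.    ]]
322.29019683084766 cam in tool: [  65.6668   -0.0479 -117.7613] 
 [[ 0.0002 -0.9659 -0.2588]
 [ 1.      0.0003 -0.0004]
 [ 0.0004 -0.2588  0.9659]]
mat 2679 ((456.5396423339844, 279.83612060546875), (122.68104553222656, 257.2645263671875), 6.259903430938721)
[[381.5 401. ]
 [409.6 145.3]
 [531.5 158.7]
 [503.5 414.4]]
[448.8 260.2  24.4]
orange 551 ((459.2104187011719, 278.4468688964844), (184.267822265625, 79.42510223388672), 87.94160461425781)
[[416.2 187.8]
 [495.6 184.9]
 [502.2 369.1]
 [422.8 371.9]]
grip [436.1 354.3  74.6] [427.9 331.4  45.3] [444.  377.6  91.7]
griptop [435.2 361.8  87.8]
tray 1769 ((648.3018798828125, 261.82867431640625), (129.3670196533203, 130.35951232910156), 80.61127471923828)
[[573.4 208.6]
 [702.1 187.4]
 [723.2 315. ]
 [594.5 336.3]]
deck 4145 ((581.7417602539062, -193.6080322265625), (230.57693481445312, 193.3412628173828), 7.797789573669434)
[[ 454.4 -113.5]
 [ 480.6 -305. ]
 [ 709.1 -273.7]
 [ 682.8  -82.2]]
lower 502
lower 502 ((638.6566162109375, -260.66705322265625), (326.1715393066406, 271.15576171875), 7.88918399810791)
[[ 458.5 -148.8]
 [ 495.7 -417.3]
 [ 818.8 -372.6]
 [ 781.6 -104. ]]
```

View pics/w0.png

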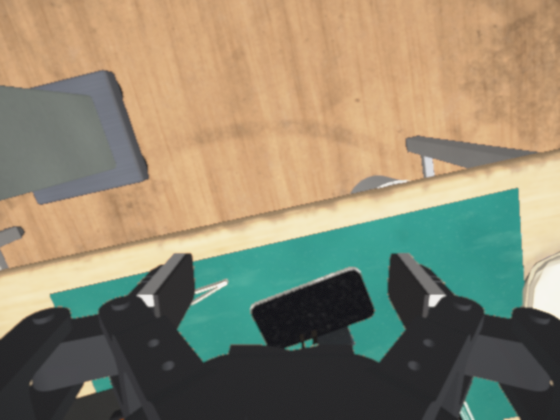

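Read of the pictures:
- **Top crop (`top_crop.png`):** the orange probe lies on the black mat at about (200,380), blade at (285,370). The purple look-alike is at about (530,480) and the wide gold ring at the right edge, (790,495), is a decoy for the roll. The roll itself is hidden under the shelf. The shelf front faces left, which is world +y.
- **Candidates for the probe:** orange at (200,380) and purple at (530,480). I choose the orange one.
- **Wrist view (`w0.png`):** it shows only the desk edge at row 220 and the phone at (313,310).

Next I move the wrist in front of the shelf to peer underneath with a corner of the image.

Emit:
{"name": "drive_tool", "arguments": {"steps": [[[-58.1, -52.8, 0, 0.44], [-58.1, -52.8, 0, 0.44], [-58.1, -52.8, 0, 0.44], [-58.1, -52.8, 0, 0.44], [-58.1, -52.8, 0, 0.44], [-58.1, -52.8, 0, 0.44], [-58.1, -52.8, 0, 0.44], [-58.1, -52.8, 0, 0.44], [-58.1, -52.8, 0, 0.44], [-58.1, -52.8, 0, 0.44], [-58.1, -52.8, 0, 0.44], [-58.1, -52.8, 0, 0.44]]], "jaw": 0}}

```text
clock: 2.25
tcp_pos: [493.8, 165.5, 256.8]
ee_rot: [3.14, 0.0, 2.48]
wrist_force: [1.1, 1.2, -0.0]
finger_gap: 0.001
grasp_force: 0.0
```

```bash
cat >> h.py <<'E'
def delta(x,y,z,yaw_deg):
    """tool shift (cm) and turn from the measured pose to a world TCP target"""
    s=read_state(); R=Rn.from_euler('xyz',s["ee_rot"]).as_matrix()
    d=R.T@(np.array([x,y,z])-s["tcp_pos"])/10
    t=(s["ee_rot"][2]-np.radians(yaw_deg)+np.pi)%(2*np.pi)-np.pi
    print("t",round(s["clock"],2),"tcp",np.round(s["tcp_pos"],1),"yaw",round(np.degrees(s["ee_rot"][2]),1),"-> shift",np.round(d,2),"turn",round(t,3),"F",np.round(s["wrist_force"],1),"gap",round(s["finger_gap"],3),"q",np.round(s["joints"],2))
E
python3 -c "
from h import *
delta(599,16,60,142)"
```

```text
t 2.25 tcp [493.8 165.5 256.8] yaw 142.1 -> shift [-17.48  -5.36  19.68] turn 0.002 F [ 1.1  1.2 -0. ] gap 0.001 q [-0.68  0.22  0.32  1.91 -0.08  1.02  0.59]
```

Emit:
{"name": "drive_tool", "arguments": {"steps": [[[-17.5, -5.4, 19.7, 0], [-17.5, -5.4, 19.7, 0], [-17.5, -5.4, 19.7, 0], [-17.5, -5.4, 19.7, 0], [-17.5, -5.4, 19.7, 0], [-17.5, -5.4, 19.7, 0], [-17.5, -5.4, 19.7, 0], [-17.5, -5.4, 19.7, 0], [-17.5, -5.4, 19.7, 0], [-17.5, -5.4, 19.7, 0]]]}}

```text
clock: 3.25
tcp_pos: [598.2, 19.0, 61.0]
ee_rot: [3.139, 0.001, 2.482]
wrist_force: [0.4, 0.9, -0.1]
finger_gap: -0.0
grasp_force: 0.0
```

```bash
python3 - <<'E'
from h import *
delta(599,16,60,142)
c=camera("wrist"); save(c,"w1.png"); np.save("w1.npy",cloud(c))
for m in masks_of(c,"roll_center"):
    p=cloud(c)[m["region"]]; p=p[~np.isnan(p[:,0])]
    print(m["conf"],np.array(m["box"])*[560,420,560,420],np.median(p,0),p.min(0),p.max(0))
E
```

```text
t 3.25 tcp [598.2  19.   61. ] yaw 142.2 -> shift [-0.25 -0.19  0.1 ] turn 0.004 F [ 0.4  0.9 -0.1] gap -0.0 q [-0.32  0.59  0.3   1.9  -0.26  0.69  1.04]
```

View pics/w1.png

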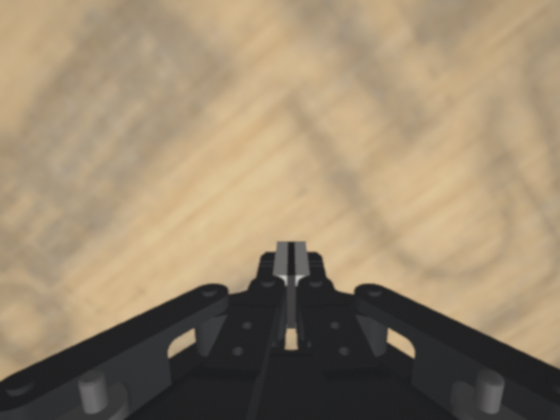

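The wrist corner is blocked by the finger linkage, and only desk shows. I'll use the left image edge from a better spot.

```bash
python3 -c "
from h import *
delta(710,0,80,150)"
```

```text
t 3.35 tcp [598.   18.4  60.6] yaw 142.2 -> shift [-9.98  5.42 -1.92] turn -0.136 F [-0.3  0.6  0.2] gap -0.002 q [-0.32  0.59  0.3   1.9  -0.26  0.69  1.04]
```

Emit:
{"name": "drive_tool", "arguments": {"steps": [[[-10, 5.4, -1.9, -0.136], [-10, 5.4, -1.9, -0.136], [-10, 5.4, -1.9, -0.136], [-10, 5.4, -1.9, -0.136], [-10, 5.4, -1.9, -0.136], [-10, 5.4, -1.9, -0.136]]]}}

```text
clock: 3.95
tcp_pos: [709.6, -1.3, 78.6]
ee_rot: [3.141, 0.0, 2.616]
wrist_force: [0.5, 0.4, -0.0]
finger_gap: 0.005
grasp_force: 0.0
```

```bash
python3 - <<'E'
from h import *
delta(710,0,80,150)
c=camera("wrist"); save(c,"w2.png"); np.save("w2.npy",cloud(c))
for m in masks_of(c,"roll_center"):
    p=cloud(c)[m["region"]]; p=p[~np.isnan(p[:,0])]
    print(m["conf"],np.array(m["box"])*[560,420,560,420],np.median(p,0),p.min(0),p.max(0))
E
```

```text
t 3.95 tcp [709.6  -1.3  78.6] yaw 149.9 -> shift [ 0.03  0.13 -0.14] turn -0.002 F [ 0.5  0.4 -0. ] gap 0.005 q [-0.23  0.71  0.27  1.6  -0.23  0.87  1.17]
```

View pics/w2.png

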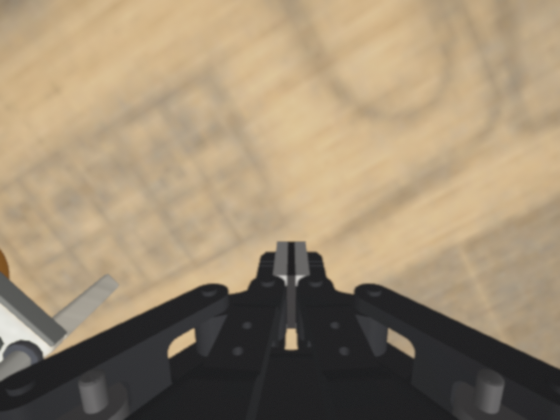

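At the left edge, (0–8, 250–280), the amber roll shows under the board, above the shelf corner at (60,335). I'll take its depth there.

```bash
python3 - <<'E'
from h import *
np.set_printoptions(precision=1,suppress=True)
W=np.load("w2.npy")
im=cv2.imread("pics/w2.png"); h=cv2.cvtColor(im,cv2.COLOR_BGR2HSV)
m=(h[...,1]>190)&(h[...,0]<20)&(h[...,2]>60); m[:,60:]=0; m[:200]=0
O=np.array([584.9,-216.7]); ex=np.array([.1356,-.9908]); ey=np.array([.9908,.1356])
for v,u in np.argwhere(m)[::4]:
    w=W[v,u]; print(u,v,w,"stand",(w[:2]-O)@ex,(w[:2]-O)@ey, h[v,u])
for (u,v) in [(10,290),(30,312),(60,340),(5,300),(110,282),(75,325)]: w=W[v,u]; print(u,v,w,"stand",(w[:2]-O)@ex,(w[:2]-O)@ey)
E
```

```text
10 290 [ 654.1 -121.1   61. ] stand -85.29551501429046 81.50250639842346
30 312 [ 667.6 -120.3   61.6] stand -84.28847311443087 95.0112559759797
60 340 [ 687.2 -120.5   59.6] stand -81.43328998817577 114.4496609313274
5 300 [ 656.7 -122.2   64.9] stand -83.84064975544571 83.9842683484147
110 282 [ 683.  -122.7    5.9] stand -79.86911371840831 109.96190996019041
75 325 [ 687.4 -122.4   46.1] stand -79.56854890465753 114.38937665366498
```

```bash
python3 - <<'E'
from h import *
np.set_printoptions(precision=1,suppress=True)
W=np.load("w2.npy"); im=cv2.imread("pics/w2.png"); h=cv2.cvtColor(im,cv2.COLOR_BGR2HSV)
O=np.array([584.9,-216.7]); ex=np.array([.1356,-.9908]); ey=np.array([.9908,.1356])
for v in range(240,288,4):
  for u in (0,4,8):
    w=W[v,u]; print(u,v,h[v,u],w,(w[:2]-O)@ex,(w[:2]-O)@ey)
delta(640,0,80,142)
E
```

```text
0 240 [ 18  74 175] [ 624.3 -169.2    1.1] -41.69255920598626 45.520585854052015
4 240 [ 18  77 173] [ 625.6 -167.4    0.6] -43.29083662604241 46.98433940773067
8 240 [ 18  81 179] [ 626.9 -164.7    1.1] -45.78974298321284 48.698950704607306
0 244 [ 17  76 181] [ 626.2 -172.6   -0.3] -38.064266213938296 46.92220636462339
4 244 [ 18  76 175] [ 627.7 -169.1    0.9] -41.32672177110161 48.84571607717713
8 244 [ 17  80 176] [ 629.1 -166.4    1.4] -43.87008736062558 50.568612149073196
0 248 [ 17  91 173] [ 628.4 -174.2    0.1] -36.248425938281976 48.844777581319924
4 248 [ 18  78 186] [ 629.6 -172.6   -0.6] -37.618411308083914 50.274148286010146
8 248 [ 18  80 182] [ 631.1 -168.9    0.9] -41.13092430872138 52.24394697126409
0 252 [ 15 170 123] [ 630.7 -173.9    2.2] -36.20709825086201 51.21322604921557
4 252 [ 18  85 187] [ 631.8 -174.    -0.1] -35.90170138628578 52.23681118115643
8 252 [ 18  80 188] [ 633.1 -171.8   -0.1] -37.9465147664668 53.842866012357774
0 256 [ 16 181 121] [ 632.9 -174.8    3.3] -35.027793947573706 53.27781122159399
4 256 [ 16 121 143] [ 634.  -175.1    0.8] -34.5238
[... 1215 characters left out ...]
27975015194424
8 276 [ 15 131 132] [ 646.2 -182.8    0.9] -25.250892063131644 65.2996734985482
0 280 [40  9 88] [ 647.8 -122.5   60.2] -84.80824287452049 75.13405717740187
4 280 [30  9 87] [ 648.7 -123.    58.3] -84.16119048427586 75.933344333096
8 280 [18 34 97] [ 649.7 -121.7   58. ] -85.35850365565013 77.04880553251685
0 284 [30  6 88] [ 649.4 -121.6   62.2] -85.49286814852778 76.84212947009712
4 284 [30  9 88] [ 650.3 -123.1   59.5] -83.86661433676767 77.50332056407264
8 284 [40  9 88] [ 651.3 -121.4   59.6] -85.43097075732744 78.67075063659975
t 4.05 tcp [709.6  -1.3  78.5] yaw 149.9 -> shift [ 6.1 -3.4 -0.1] turn 0.138 F [-0.3  0.7 -0.2] gap 0.002 q [-0.2  0.7  0.3  1.6 -0.2  0.9  1.2]
```

The front arc fit puts the roll centre near stand (−8, 41), which is deep. One better view is worth taking.

Emit:
{"name": "drive_tool", "arguments": {"steps": [[[4.0, -1.5, -0.4, 0], [4.0, -1.5, -0.4, 0], [4.0, -1.5, -0.4, 0], [4.0, -1.5, -0.4, 0], [4.0, -1.5, -0.4, 0]]]}}

```text
clock: 4.55
tcp_pos: [668.8, 5.2, 82.7]
ee_rot: [3.141, 0.001, 2.616]
wrist_force: [0.1, -0.4, -0.8]
finger_gap: -0.002
grasp_force: 0.0
```

```bash
python3 - <<'E'
from h import *
from scipy.optimize import least_squares
np.set_printoptions(precision=1,suppress=True)
delta(437,350,250,97)
c=camera("wrist"); save(c,"w3.png"); W=cloud(c); im=cv2.cvtColor(c["image"],cv2.COLOR_RGB2HSV)
O=np.array([584.9,-216.7]); ex=np.array([.1356,-.9908]); ey=np.array([.9908,.1356])
m=(im[...,1]>150)&(im[...,0]<22)&(im[...,0]>8); m[:,150:]=0; m[:150]=0
p=W[m]; p=p[(p[:,2]>0)&(p[:,2]<16)&(p[:,1]<-125)]
S=np.c_[(p[:,:2]-O)@ex,(p[:,:2]-O)@ey,p[:,2]]; print(len(S),S.min(0),S.max(0),np.argwhere(m).min(0) if m.any() else 0,np.argwhere(m).max(0) if m.any() else 0)
side=S[(S[:,2]<9)]
f=lambda q:np.hypot(side[:,0]-q[0],side[:,1]-q[1])-30
r=least_squares(f,[-8,41],loss="soft_l1",f_scale=1.0); print("centre",r.x,np.std(f(r.x)))
E
```

```text
t 4.55 tcp [668.8   5.2  82.7] yaw 149.9 -> shift [ 37.3  18.2 -16.8] turn 0.923 F [ 0.1 -0.4 -0.8] gap -0.002 q [-0.3  0.7  0.3  1.7 -0.2  0.8  1.2]
960 [-38.8  22.5   0.1] [-24.2  66.6  13.4] [277   0] [326  45]
centre [-7.1 41.6] 0.5998127386704304
```

View pics/w3.png

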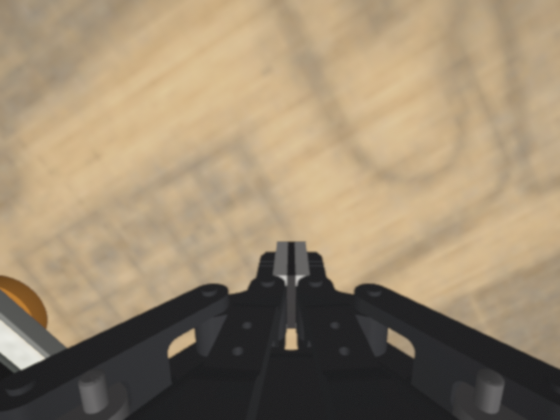

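The amber roll shows at (0–45, 277–325). Its centre fits to stand (−7, 42) with a 0.6 mm residual. Now to the orange probe.

Emit:
{"name": "drive_tool", "arguments": {"steps": [[[37.3, 18.2, -16.8, 0.923], [37.3, 18.2, -16.8, 0.923], [37.3, 18.2, -16.8, 0.923], [37.3, 18.2, -16.8, 0.923], [37.3, 18.2, -16.8, 0.923], [37.3, 18.2, -16.8, 0.923], [37.3, 18.2, -16.8, 0.923], [37.3, 18.2, -16.8, 0.923], [37.3, 18.2, -16.8, 0.923], [37.3, 18.2, -16.8, 0.923], [37.3, 18.2, -16.8, 0.923], [37.3, 18.2, -16.8, 0.923]]], "jaw": 60}}

```text
clock: 5.8
tcp_pos: [437.2, 348.6, 250.1]
ee_rot: [3.141, 0.001, 1.691]
wrist_force: [-0.4, -0.3, 0.8]
finger_gap: 0.6
grasp_force: 0.0
```

```bash
python3 - <<'E'
from h import *
np.set_printoptions(precision=1,suppress=True)
delta(437,350,250,97)
c=camera("wrist"); save(c,"w4.png"); W=cloud(c); np.save("w4.npy",W); h=cv2.cvtColor(c["image"],cv2.COLOR_RGB2HSV)
org=(h[...,1]>140)&(h[...,0]<22)&(h[...,2]>80)
p=W[org]; p=p[~np.isnan(p[:,0])]; p=p[(p[:,2]>2)&(p[:,2]<40)]
st=p[(p[:,2]>20)]
d=p.max(0); print(len(p),p.min(0),p.max(0))
# strip: points away from the blade, fit line through slice midpoints
ys=np.arange(225,330,10); mid=[]
for y in ys:
    q=st[abs(st[:,1]-y)<5]
    if len(q)>20: mid.append([(np.percentile(q[:,0],2)+np.percentile(q[:,0],98))/2,y,np.ptp(q[:,0]),np.median(q[:,2])])
mid=np.array(mid); print(mid)
k=np.polyfit(mid[:,1],mid[:,0],1); print("line",k,"yaw",np.degrees(np.arctan2(-1,-k[0])))
dk=(h[...,2]<70)
g=W[dk]; g=g[(g[:,2]>40)&(g[:,2]<100)&(abs(g[:,0]-437)<40)&(g[:,1]>300)&(g[:,1]<400)]
print("grip",len(g),g.min(0) if len(g) else 0,g.max(0) if len(g) else 0)
for z in range(45,95,8):
    q=g[abs(g[:,2]-z)<4]
    if len(q)>5: print(z,len(q),q.mean(0),np.percentile(q,3,0)[:2],np.percentile(q,97,0)[:2])
E
```

```text
t 5.8 tcp [437.2 348.6 250.1] yaw 96.9 -> shift [ 0.1 -0.   0. ] turn -0.002 F [-0.4 -0.3  0.8] gap 0.6 q [-1.2  0.3  0.6  1.9 -0.2  1.  -0.4]
4061 [415.1 173.6   2.4] [503.2 375.   39. ]
[[455.1 225.   28.3  25.1]
 [453.8 235.   28.3  25.1]
 [452.5 245.   28.   25.1]
 [450.7 255.   29.2  25.1]
 [449.5 265.   28.9  25.1]
 [448.4 275.   28.8  25.1]
 [447.2 285.   28.5  25.1]
 [445.2 295.   27.1  25.1]
 [443.5 305.   28.1  25.1]
 [442.3 315.   27.8  25.1]
 [441.  325.   27.6  25.3]]
line [ -0.1 487.3] yaw -81.89358922745978
grip 470 [430.1 329.9  40.2] [445.2 380.7  91.6]
45 22 [440.8 333.3  45.5] [435.7 331.4] [445.  335.5]
53 25 [440.  337.7  53.2] [435.4 335.6] [444.3 340. ]
61 26 [439.4 342.   60.6] [434.9 339.5] [443.5 344.5]
69 27 [438.5 346.4  68.5] [434.4 344.1] [443.  348.5]
77 60 [436.4 363.4  78.1] [430.7 349.1] [442.  380.5]
85 217 [435.5 368.9  85.3] [430.8 354.2] [440.7 377.9]
93 88 [436.9 361.9  90.1] [432.1 358.2] [441.5 366.2]
```

View pics/w4.png

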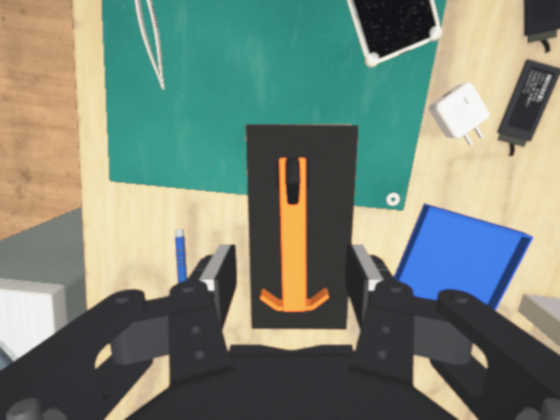

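The wrist picture shows the probe's grip at (292,180) and blade at (293,300) on the mat, and the driver at (181,265) clear of it. The orange probe is confirmed as my choice. Clearance to the upper deck is critical, so I'll measure the hand's extent toward −x tool from the cameras.

```bash
python3 - <<'E'
from h import *
np.set_printoptions(precision=1,suppress=True)
s=read_state(); R=Rn.from_euler('xyz',s["ee_rot"]).as_matrix()
for n in ("scene","top"):
    W=cloud(camera(n)).reshape(-1,3); W=W[~np.isnan(W[:,0])]
    T=(W-s["tcp_pos"])@R; T=T[(np.hypot(T[:,0],T[:,1])<140)&(T[:,2]<40)]
    print(n,len(T))
    for z in range(20,-330,-20):
        q=T[abs(T[:,2]-z)<10]
        if len(q)>8: print(z,len(q),"x",np.percentile(q[:,0],[0,2,50,98,100]),"y",np.percentile(q[:,1],[2,98]))
E
```

```text
scene 3312
20 35 x [-14.2 -13.5  -7.7   8.9   9.4] y [-37.9  28.6]
0 79 x [-16.3 -15.   -8.6   6.3   7.4] y [-40.5  36.3]
-20 86 x [-17.8 -16.6  -9.    8.4  11. ] y [-55.7  52.2]
-40 180 x [-20.6 -19.1 -11.6  10.1  13. ] y [-61.7  58.4]
-60 180 x [-21.8 -20.5 -13.2  10.6  12.7] y [-64.9  61.2]
-80 235 x [-24.1 -22.4 -10.5   6.3   9.2] y [-68.3  63.6]
-100 77 x [-39.  -38.5 -12.7  11.7  20.7] y [-39.2  11.7]
-120 170 x [-41.5 -40.2 -28.8  12.4  20.8] y [-39.1  19.6]
-140 230 x [-41.5 -40.1 -27.2  19.9  26.2] y [-38.5  21.1]
-160 137 x [-40.  -38.4 -27.8  13.5  19.9] y [-36.7  19.3]
-180 198 x [-40.4 -39.1 -27.   16.8  23.7] y [-37.7  19. ]
-200 179 x [-38.3 -37.4 -26.4  12.4  19.4] y [-35.5  17.2]
-220 193 x [-38.3 -37.3 -26.6  12.8  18.2] y [-36.   14.7]
-240 166 x [-49.4 -45.1 -23.4   6.4  10.7] y [-38.5  12.6]
-260 56 x [-59.9 -59.7 -51.1 -41.5 -39.2] y [-31.4  31. ]
-280 153 x [-66.8 -66.1 -54.  -40.2 -38.1] y [-55.2  34.2]
-300 226 x [-71.  -69.8 -53.6 -26.1 -20.7] y [-84.4  44.5]
-320 237 x [-85.2 -83.7 -56.8  32.1  35.4] y [-109.2   30.9]
top 6786
0 20 x [-12.3 -12.3 -11.   -5.3  -4.6] y [-40.4  33.9]
-20 35 x [-14.6 -14.3 -12.    3.8   5.4] y [-54.2  49.8]
-40 100 x [-17.9 -16.7 -10.2   1.8   2.2] y [-59.2  56.5]
-60 61 x [-18.1 -18.  -12.7  -5.2  -3.7] y [-62.5  61.4]
-80 91 x [-20.2 -14.1  -6.4   4.2   5.2] y [-39.4  65.2]
-100 18 x [-37.7 -37.6 -30.  -11.4 -11.2] y [-37.1  18.1]
-120 80 x [-38.5 -38.4 -34.6 -17.9 -16.7] y [-34.2  21.5]
-140 143 x [-38.4 -38.1 -33.5 -21.3 -19.8] y [-31.6  23.5]
-160 25 x [-38.2 -38.  -35.  -28.1 -27.4] y [-22.7  21.4]
-180 68 x [-37.8 -37.6 -35.5 -28.7 -27.8] y [-15.1  21.3]
-200 20 x [-36.  -35.9 -34.7 -30.5 -29.7] y [-6.4 16.7]
-260 24 x [-58.3 -58.  -50.4 -42.9 -42.1] y [-28.1  26.5]
-280 138 x [-66.1 -64.9 -52.7 -22.8  39. ] y [-42.9  48.4]
-300 423 x [-67.7 -66.  -42.6  41.1  48.8] y [-48.3  46.1]
-320 1094 x [-73.9 -65.4  -3.6  41.4  48.1] y [-45.5  35.9]
```

Hand half-depth is 38–39 mm up to about z = 320, wider only above the cartons. So I grip the bar high and toward its rear to gain reach.

```bash
python3 -c "
from h import *
delta(433.5,377.8,83,98.1)"
```

```text
t 5.95 tcp [437.4 348.2 249.8] yaw 96.8 -> shift [ 3.01 -0.03 16.68] turn -0.023 F [0.7 0.4 0.6] gap 0.601 q [-1.19  0.31  0.55  1.85 -0.19  1.04 -0.44]
```

Emit:
{"name": "drive_tool", "arguments": {"steps": [[[3.0, 0, 6, -0.023], [3.0, 0, 10, -0.023], [3.0, 0, 14, -0.023], [3.0, 0, 16.7, -0.023], [3.0, 0, 16.7, -0.023], [3.0, 0, 16.7, -0.023], [3.0, 0, 16.7, -0.023]]]}}

```text
clock: 6.65
tcp_pos: [434.4, 380.0, 85.2]
ee_rot: [3.139, -0.002, 1.715]
wrist_force: [0.0, -0.9, -0.5]
finger_gap: 0.603
grasp_force: 0.0
```

Emit:
{"name": "drive_tool", "arguments": {"steps": [[[0, 0, 0, 0], [0, 0, 0, 0], [0, 0, 0, 0], [0, 0, 0, 0], [0, 0, 0, 0], [0, 0, 0, 0], [0, 0, 0, 0], [0, 0, 0, 0]]], "jaw": 0}}

```text
clock: 7.45
tcp_pos: [433.3, 380.3, 84.4]
ee_rot: [3.14, -0.001, 1.716]
wrist_force: [-0.2, -0.3, 6.7]
finger_gap: 0.148
grasp_force: 58.7
```

```bash
python3 - <<'E'
from h import *
delta(433.5,377.8,83,98.1)
c=camera("scene"); cv2.imwrite("pics/s5.png",cv2.resize(c["image"][150:250,190:320,::-1],(780,600),interpolation=cv2.INTER_CUBIC))
E
```

```text
t 7.45 tcp [433.3 380.3  84.4] yaw 98.3 -> shift [-0.25 -0.02  0.14] turn 0.004 F [-0.2 -0.3  6.7] gap 0.148 q [-1.12  0.55  0.44  1.94 -0.34  0.72 -0.33]
```

View pics/s5.png

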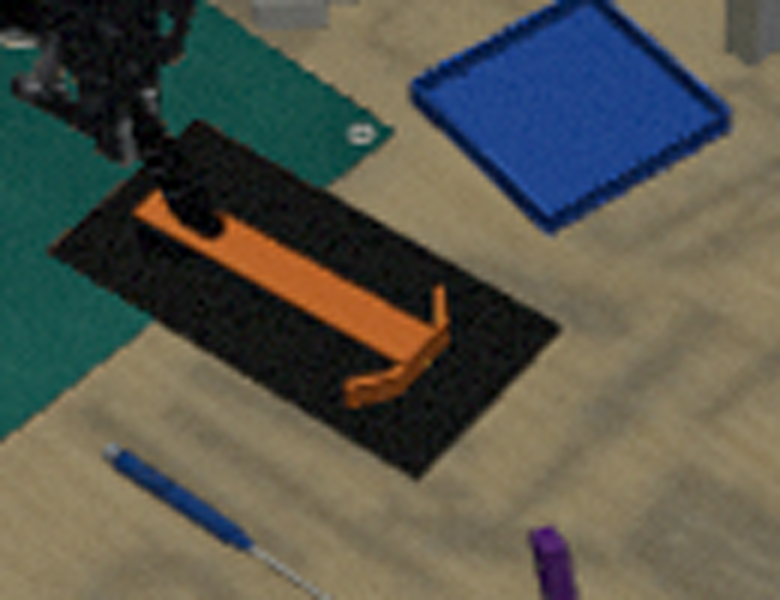

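The gripper holds the bar near its top, and the probe still lies flat on the mat at about (290,290) in the crop. Now lift and check for sag.

Emit:
{"name": "drive_tool", "arguments": {"steps": [[[0, 0, -1, 0], [0, 0, -3, 0], [0, 0, -6, 0], [0, 0, -8, 0], [0, 0, -8, 0], [0, 0, -8, 0]]]}}

```text
clock: 8.1
tcp_pos: [432.3, 379.6, 163.3]
ee_rot: [-3.141, -0.0, 1.716]
wrist_force: [-1.0, 0.3, -0.6]
finger_gap: 0.151
grasp_force: 58.5
```

```bash
cat > probe.py <<'E'
from h import *
np.set_printoptions(precision=1,suppress=True)
def probe(names=("scene","top","wrist")):
    s=read_state(); R=Rn.from_euler('xyz',s["ee_rot"]).as_matrix()
    for n in names:
        c=camera(n); W=cloud(c); h=cv2.cvtColor(c["image"],cv2.COLOR_RGB2HSV)
        m=(h[...,1]>150)&(h[...,0]<22)&(h[...,2]>90)
        T=(W[m]-s["tcp_pos"])@R; T=T[(T[:,0]<40)&(T[:,0]>-220)&(abs(T[:,1])<60)&(T[:,2]>20)&(T[:,2]<140)]
        print(n,len(T))
        if len(T)<30: continue
        # strip top: tool z vs x
        L=[]
        for x in range(-140,0,20):
            q=T[(abs(T[:,0]-x)<10)&(abs(T[:,1])<16)]
            if len(q)>8: L.append([x,np.median(q[:,2]),np.percentile(q[:,1],3),np.percentile(q[:,1],97)])
        L=np.array(L); print(L)
        if len(L)>2: print("pitch deg",np.degrees(np.arctan(np.polyfit(L[:,0],L[:,1],1)[0])))
        q=T[abs(T[:,1])<15]; print("blade end x",np.percentile(q[:,0],[0,1,3]),"max tool z near end",T[T[:,0]<-130][:,2].max() if (T[:,0]<-130).any() else None)
    print("tcp",s["tcp_pos"],"F",s["wrist_force"],"clock",s["clock"])
E
python3 -c "
from probe import *
probe()"
```

```text
scene 428
[[-140.    59.9  -15.6   11.1]
 [-120.    61.   -14.2   11.8]
 [-100.    59.6  -14.5   11.3]
 [ -80.    59.4  -14.1   11.8]
 [ -60.    59.9  -14.9   12.9]
 [ -40.    59.9  -13.5    3.8]
 [ -20.    59.1  -14.1    1.2]]
pitch deg -0.41807315469830275
blade end x [-194.9 -194.2 -192.7] max tool z near end 79.13964660299484
top 643
[[-140.    60.8  -15.3   10.3]
 [-120.    60.5  -14.8   10.2]
 [-100.    60.5  -14.7   10.7]
 [ -80.    60.2  -14.7   10.6]
 [ -60.    60.2  -14.4   11. ]
 [ -40.    59.8  -14.8   14.4]
 [ -20.    60.2  -14.1   10.7]]
pitch deg -0.3655976791064212
blade end x [-193.  -191.6 -188.7] max tool z near end 70.79248639012152
wrist 1421
[[-80.   60.3 -14.4  11.6]
 [-60.   60.4 -14.9  12.6]
 [-20.   60.4  -8.6   6.3]]
pitch deg 0.0211831862939755
blade end x [-79.6 -78.3 -77.4] max tool z near end None
tcp [432.3 379.6 163.3] F [-1.   0.3 -0.6] clock 8.1
```

The probe hangs level. Its blade edge sits at tool (−190, −1.7, +81.3). Move to the front of the shelf.

```bash
cat >> h.py <<'E'
O=np.array([584.9,-216.7]); ex=np.array([.1356,-.9908]); ey=np.array([.9908,.1356])
def sd(X,Y,z,yaw=97.8):
    w=O+X*ex+Y*ey; s=read_state(); t=np.array(s["tcp_pos"])[:2]-O; print("stand XY now",np.round([t@ex,t@ey],1)); delta(*w,z,yaw)
E
python3 -c "
from h import *
sd(-300,43.3,101)"
```

```text
stand XY now [-611.1  -70.8]
t 8.25 tcp [431.9 379.2 162.1] yaw 98.3 -> shift [-31.2   11.14   6.13] turn 0.009 F [-0.1 -0.  -0.9] gap 0.148 q [-1.18  0.44  0.5   1.89 -0.27  0.88 -0.4 ]
```

Emit:
{"name": "drive_tool", "arguments": {"steps": [[[-31.2, 11.1, 0, 0.009], [-31.2, 11.1, 0, 0.009], [-31.2, 11.1, 0, 0.009], [-31.2, 11.1, 0, 0.009], [-31.2, 11.1, 0, 0.009], [-31.2, 11.1, 0, 0.009], [-31.2, 11.1, 2, 0.009], [-31.2, 11.1, 5, 0.009], [-31.2, 11.1, 6.1, 0.009], [-31.2, 11.1, 6.1, 0.009], [-31.2, 11.1, 6.1, 0.009], [-31.2, 11.1, 6.1, 0.009]]]}}

```text
clock: 9.45
tcp_pos: [588.2, 88.1, 103.3]
ee_rot: [3.14, -0.001, 1.709]
wrist_force: [-0.6, -0.1, -0.6]
finger_gap: 0.147
grasp_force: 58.6
```

```bash
python3 -c "
from probe import *
probe(('top',))
sd(-168,43.3,101);sd(-162,43.3,101)"
```

```text
top 472
[[-140.    59.   -13.8   10.6]
 [-120.    59.2  -13.8   10.2]
 [-100.    59.4  -13.4   11. ]
 [ -80.    59.   -13.4   10.6]
 [ -60.    59.5  -13.7    9.8]]
pitch deg 0.269451403420944
blade end x [-191.6 -189.8 -187.6] max tool z near end 111.96834239213713
tcp [588.2  88.1 103.3] F [-0.6 -0.1 -0.6] clock 9.45
stand XY now [-301.4   44.6]
t 9.5 tcp [588.2  88.  103.4] yaw 97.9 -> shift [-13.3  -0.1   0.2] turn 0.001 F [ 0.2 -0.8 -0.4] gap 0.148 q [-0.6  0.6  0.5  1.9 -0.4  0.8  0.2]
stand XY now [-301.4   44.6]
t 9.5 tcp [588.2  88.  103.4] yaw 97.9 -> shift [-13.9  -0.1   0.2] turn 0.001 F [ 0.2 -0.8 -0.4] gap 0.148 q [-0.6  0.6  0.5  1.9 -0.4  0.8  0.2]
```

Emit:
{"name": "drive_tool", "arguments": {"steps": [[[-2, -0.1, 0.2, 0], [-4.5, -0.1, 0.2, 0], [-7, -0.1, 0.2, 0], [-9, -0.1, 0.2, 0], [-11, -0.1, 0.2, 0], [-12.5, -0.1, 0.2, 0], [-13.1, -0.1, 0.2, 0], [-13.3, -0.1, 0.2, 0], [-13.3, -0.1, 0.2, 0], [-13.3, -0.1, 0.2, 0]]]}}

```text
clock: 10.5
tcp_pos: [604.7, -43.5, 100.1]
ee_rot: [-3.141, -0.001, 1.709]
wrist_force: [-0.2, -0.2, -0.1]
finger_gap: 0.149
grasp_force: 58.6
```

```bash
python3 - <<'E'
from h import *
np.set_printoptions(precision=1,suppress=True)
sd(-162,43.3,101)
s=read_state(); R=Rn.from_euler('xyz',s["ee_rot"]).as_matrix()
for n in ("scene","top"):
    W=cloud(camera(n)).reshape(-1,3); W=W[~np.isnan(W[:,0])]
    S=np.c_[(W[:,:2]-O)@ex,(W[:,:2]-O)@ey,W[:,2]]
    d=S[(S[:,2]>213)&(S[:,2]<229)&(abs(S[:,1])<100)]
    for y in (-60,0,60,90):
        q=d[(abs(d[:,1]-y)<12)&(d[:,0]>-129)]; 
        if len(q): print(n,"deck front at y",y,np.percentile(q[:,0],[0,1,5]))
    h=S[(S[:,2]>180)&(S[:,2]<300)&(S[:,0]<-115)&(S[:,0]>-220)&(abs(S[:,1]-43)<38)]
    for z in (190,215,240,265,290):
        q=h[abs(h[:,2]-z)<12]
        if len(q)>5: print(n,"hand front z",z,np.percentile(q[:,0],[95,99,100]))
E
```

```text
stand XY now [-168.9   43.1]
t 10.5 tcp [604.7 -43.5 100.1] yaw 97.9 -> shift [-0.7  0.  -0.1] turn 0.002 F [-0.2 -0.2 -0.1] gap 0.149 q [-0.4  0.6  0.5  1.9 -0.4  0.8  0.5]
scene deck front at y -60 [-118.5 -116.9 -112.2]
scene deck front at y 0 [-118.2 -117.  -111.6]
scene deck front at y 60 [-117.6 -116.3 -112.9]
scene deck front at y 90 [-118.8 -117.3 -113. ]
scene hand front z 190 [-150.3 -149.2 -148.8]
scene hand front z 215 [-116.1 -115.3 -115.2]
scene hand front z 240 [-131.1 -129.3 -128.6]
scene hand front z 265 [-132.1 -130.3 -129.3]
scene hand front z 290 [-131.8 -131.1 -130.1]
top deck front at y -60 [-119.8 -118.9 -115.9]
top deck front at y 0 [-112.4 -109.8 -106. ]
top deck front at y 60 [-87.7 -86.4 -81.5]
top deck front at y 90 [-64.  -61.5 -54.2]
```

The scene camera shows the hand about 10 mm clear of the deck. I go 7 mm further and then lower gently.

Emit:
{"name": "drive_tool", "arguments": {"steps": [[[-0.3, 0, 0, 0], [-0.6, 0, 0, 0], [-0.7, 0, 0, 0], [-0.7, 0, 0.4, 0], [-0.7, 0, 0.7, 0], [-0.7, 0, 1.0, 0], [-0.7, 0, 1.3, 0], [-0.7, 0, 1.5, 0], [-0.7, 0, 1.5, 0]]]}}

```text
clock: 11.5
tcp_pos: [605.4, -51.8, 84.9]
ee_rot: [-3.141, -0.0, 1.707]
wrist_force: [-0.4, 1.0, -1.0]
finger_gap: 0.15
grasp_force: 58.6
```

```bash
python3 -c "
from h import *
sd(-162,43.3,81.5)
s=read_state();print(s['wrist_force'],s['wrist_torque'])"
```

```text
stand XY now [-160.6   42.7]
t 11.5 tcp [605.4 -51.8  84.9] yaw 97.8 -> shift [0.14 0.06 0.34] turn -0.0 F [-0.4  1.  -1. ] gap 0.15 q [-0.34  0.6   0.49  1.87 -0.38  0.77  0.49]
[-0.38597272  1.00818155 -0.97782266] [ 0.03026285 -0.01390762 -0.00225998]
```

No contact at blade height of about 3 mm, so the blade dropped in behind the roll. Lower the rest and draw out.

Emit:
{"name": "drive_tool", "arguments": {"steps": [[[0, 0, 0.25, 0], [0.5, 0, 0.25, 0], [1.2, 0, 0.25, 0], [2.2, 0, 0.25, 0], [3.4, 0, 0.25, 0], [4.7, 0, 0.25, 0], [6.0, 0, 0.25, 0], [7.3, 0, 0.25, 0], [8.6, 0, 0.25, 0], [9.9, 0, 0.25, 0], [11.2, 0, 0.25, 0], [12.5, 0, 0.25, 0]]]}}

```text
clock: 12.7
tcp_pos: [588.5, 73.1, 82.7]
ee_rot: [-3.142, -0.0, 1.707]
wrist_force: [0.1, -0.1, -1.0]
finger_gap: 0.146
grasp_force: 58.6
```

Emit:
{"name": "drive_tool", "arguments": {"steps": [[[1.3, 0, 0, 0], [2.6, 0, 0, 0], [3.9, 0, 0, 0], [5.2, 0, 0, 0], [6.4, 0, 0, 0], [7.4, 0, 0, 0], [8.0, 0, 0, 0], [8.4, 0, 0, 0], [8.4, 0, 0, 0], [8.4, 0, 0, 0]]]}}

```text
clock: 13.7
tcp_pos: [577.4, 154.7, 82.8]
ee_rot: [3.141, 0.0, 1.706]
wrist_force: [-0.3, -0.6, -0.6]
finger_gap: 0.149
grasp_force: 58.6
```

```bash
python3 - <<'E'
from h import *
np.set_printoptions(precision=1,suppress=True)
sd(-370,43.3,82)
for n in ("top","scene"):
    c=camera(n); W=cloud(c); save(c,n+"6.png")
    for m in masks_of(c,"roll_center")[:3]:
        p=W[m["region"]]; p=p[~np.isnan(p[:,0])]
        q=np.median(p,0); print(n,m["conf"],np.array(m["box"])*[560,420,560,420],q,p.min(0),p.max(0),"stand",(q[:2]-O)@ex,(q[:2]-O)@ey)
a=cv2.imread("pics/scene6.png")[150:330,220:460]; cv2.imwrite("pics/s6.png",cv2.resize(a,(800,600),interpolation=cv2.INTER_CUBIC))
E
```

```text
stand XY now [-369.    42.9]
t 13.7 tcp [577.4 154.7  82.8] yaw 97.8 -> shift [0.1 0.  0.1] turn -0.001 F [-0.3 -0.6 -0.6] gap 0.149 q [-0.7  0.6  0.5  1.9 -0.4  0.8  0.1]
top 0.44 [317.2 163.2 334.3 185.5] [584.1   1.   11.7] [566.6 -23.3  -3.7] [631.7  24.2  27.7] stand -215.85491874015145 28.72682717354084
```

View pics/s6.png

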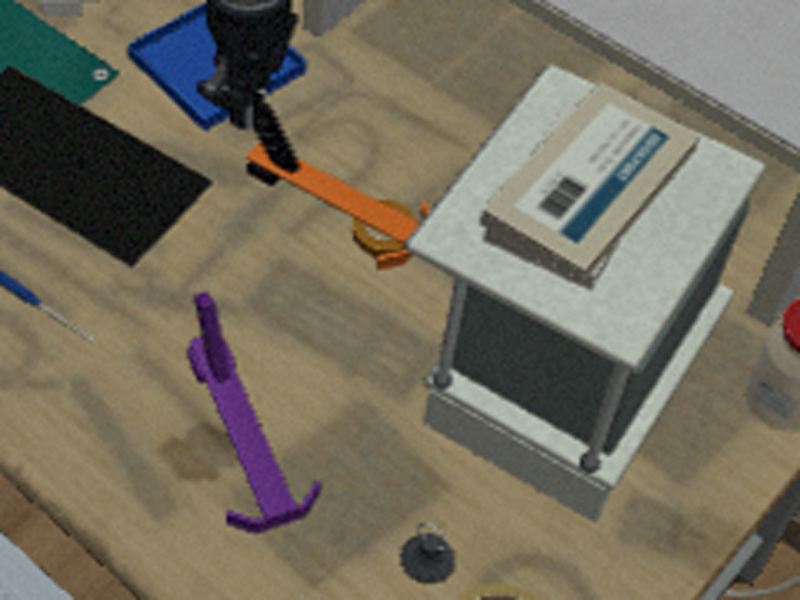

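The crop shows the roll in the blade pocket at (385,225), clear of the shelf. Lift the probe off and return it to the mat.

```bash
python3 -c "
from h import *
delta(432.8,379.5,165,98.3)"
```

```text
t 13.9 tcp [577.4 154.6  82.8] yaw 97.7 -> shift [ 24.23 -11.3   -8.22] turn -0.01 F [-0.3  0.1 -0.6] gap 0.147 q [-0.69  0.59  0.49  1.89 -0.39  0.76  0.15]
```

Emit:
{"name": "drive_tool", "arguments": {"steps": [[[0, 0, -1, 0], [0, 0, -3.5, 0], [0, 0, -7, 0], [1, -0.5, -8.2, 0], [24.2, -11.3, -8.2, -0.01], [24.2, -11.3, -8.2, -0.01], [24.2, -11.3, -8.2, -0.01], [24.2, -11.3, -8.2, -0.01], [24.2, -11.3, -8.2, -0.01], [24.2, -11.3, -8.2, -0.01], [24.2, -11.3, -8.2, -0.01], [24.2, -11.3, -8.2, -0.01]]]}}

```text
clock: 15.1
tcp_pos: [433.0, 378.5, 164.8]
ee_rot: [3.141, 0.001, 1.716]
wrist_force: [0.2, -0.9, 0.7]
finger_gap: 0.154
grasp_force: 58.6
```

```bash
python3 -c "
from probe import *
delta(432.8,379.5,87,98.3); probe(('top',))"
```

```text
t 15.1 tcp [433.  378.5 164.8] yaw 98.3 -> shift [ 0.1 -0.   7.8] turn -0.0 F [ 0.2 -0.9  0.7] gap 0.154 q [-1.2  0.4  0.5  1.9 -0.3  0.9 -0.4]
top 642
[[-140.    59.9  -15.1   10.7]
 [-120.    59.4  -14.8   11.3]
 [-100.    59.9  -14.3   10.9]
 [ -80.    59.8  -14.3   11.2]
 [ -60.    59.7  -14.7   12. ]
 [ -40.    59.6  -14.3   15.5]
 [ -20.    59.5  -14.5   -6.7]]
pitch deg -0.1336663526535332
blade end x [-192.6 -191.6 -188.8] max tool z near end 65.87313994147931
tcp [433.  378.5 164.8] F [ 0.2 -0.9  0.7] clock 15.1
```

Still level. Lower slowly to contact.

Emit:
{"name": "drive_tool", "arguments": {"steps": [[[0.1, 0, 3, 0], [0.1, 0, 6, 0], [0.1, 0, 7.2, 0], [0.1, 0, 7.6, 0], [0.1, 0, 7.8, 0], [0.1, 0, 7.9, 0], [0.1, 0, 7.95, 0], [0.1, 0, 7.95, 0]]]}}

```text
clock: 15.95
tcp_pos: [432.7, 381.0, 86.1]
ee_rot: [3.141, -0.001, 1.717]
wrist_force: [-0.4, -0.5, -1.6]
finger_gap: 0.149
grasp_force: 58.6
```

```bash
python3 -c "
from h import *
delta(432.8,379.5,84.5,98.3)"
```

```text
t 15.95 tcp [432.7 381.   86.1] yaw 98.4 -> shift [-0.15 -0.01  0.16] turn 0.001 F [-0.4 -0.5 -1.6] gap 0.149 q [-1.14  0.55  0.47  1.94 -0.36  0.73 -0.32]
```

Emit:
{"name": "drive_tool", "arguments": {"steps": [[[0, 0, 0.1, 0], [0, 0, 0.15, 0], [0, 0, 0.2, 0], [0, 0, 0.2, 0]]]}}

```text
clock: 16.35
tcp_pos: [432.9, 381.2, 84.4]
ee_rot: [3.141, -0.001, 1.717]
wrist_force: [-1.7, -0.5, 5.8]
finger_gap: 0.148
grasp_force: 59.5
```

Emit:
{"name": "drive_tool", "arguments": {"steps": [[[0, 0, 0, 0], [0, 0, 0, 0], [0, 0, 0, 0], [0, 0, 0, 0], [0, 0, 0, 0], [0, 0, 0, 0], [0, 0, -1, 0], [0, 0, -4, 0], [0, 0, -8, 0], [0, 0, -12, 0], [0, 0, -12, 0], [0, 0, -12, 0]]], "jaw": 60}}

```text
clock: 17.55
tcp_pos: [432.8, 381.0, 204.9]
ee_rot: [3.14, -0.002, 1.717]
wrist_force: [-1.2, -0.3, -1.5]
finger_gap: 0.603
grasp_force: 0.0
```

```bash
python3 - <<'E'
from h import *
np.set_printoptions(precision=1,suppress=True)
delta(590,60,220,98)
c=camera("wrist"); W=cloud(c); save(c,"w7.png"); h=cv2.cvtColor(c["image"],cv2.COLOR_RGB2HSV)
p=W[(h[...,1]>140)&(h[...,0]<22)&(h[...,2]>80)]; p=p[(p[:,2]>2)&(p[:,2]<40)&(p[:,1]>180)]
for y in (225,265,305,325):
    q=p[abs(p[:,1]-y)<5]
    if len(q)>10: print(y,np.median(q[:,0]),np.median(q[:,2]))
c=camera("top"); W=cloud(c); h=cv2.cvtColor(c["image"],cv2.COLOR_RGB2HSV)
m=(h[...,1]>110)&(h[...,0]<22); p=W[m]; p=p[(abs(p[:,0]-595)<60)&(abs(p[:,1])<60)&(p[:,2]>5)&(p[:,2]<30)]
print(len(p),p.min(0),p.max(0),cv2.minEnclosingCircle(p[:,:2].astype(np.float32)))
E
```

```text
t 17.55 tcp [432.8 381.  204.9] yaw 98.4 -> shift [-34.   10.9  -1.6] turn 0.006 F [-1.2 -0.3 -1.5] gap 0.603 q [-1.2  0.4  0.6  1.9 -0.2  1.  -0.4]
225 454.64605517801374 25.007447891738593
265 449.08057309118396 25.079357409308585
305 443.37797582900714 25.100005519758383
325 441.5175380993026 25.151443430386962
191 [568.8 -29.2   5.7] [628.   30.1  18.1] ((597.294677734375, 0.10193881392478943), 30.853899002075195)
```

The probe is back flat on the mat. The roll is at (597, 0), in the open. Go above it with the jaws open, aligned with the tray's sides.

```bash
python3 -c "
from h import *
delta(597.3,0.1,110,80.6)"
```

```text
t 17.65 tcp [431.7 380.3 202.7] yaw 98.4 -> shift [-40.02  10.86   9.28] turn 0.31 F [-0.5  0.1  0.2] gap 0.601 q [-1.22  0.39  0.55  1.86 -0.25  0.96 -0.41]
```

Emit:
{"name": "drive_tool", "arguments": {"steps": [[[-40, 10.9, 0, 0.31], [-40, 10.9, 0, 0.31], [-40, 10.9, 0, 0.31], [-40, 10.9, 0, 0.31], [-40, 10.9, 0, 0.31], [-40, 10.9, 0, 0.31], [-40, 10.9, 3, 0.31], [-40, 10.9, 6, 0.31], [-40, 10.9, 9.3, 0.31], [-40, 10.9, 9.3, 0.31], [-40, 10.9, 9.3, 0.31], [-40, 10.9, 9.3, 0.31]]], "jaw": 100}}

```text
clock: 18.85
tcp_pos: [598.7, 2.2, 110.7]
ee_rot: [3.141, -0.001, 1.408]
wrist_force: [0.7, 0.5, -0.4]
finger_gap: 1.002
grasp_force: 0.0
```

```bash
python3 - <<'E'
from h import *
np.set_printoptions(precision=1,suppress=True)
delta(597.3,0.1,27,80.6)
c=camera("wrist"); W=cloud(c); save(c,"w8.png"); h=cv2.cvtColor(c["image"],cv2.COLOR_RGB2HSV)
m=(h[...,1]>120)&(h[...,0]<22); p=W[m]; p=p[(abs(p[:,0]-597)<50)&(abs(p[:,1])<50)&(p[:,2]>7)&(p[:,2]<16)]
print(len(p),p.min(0),p.max(0),cv2.minEnclosingCircle(p[:,:2].astype(np.float32)))
E
```

```text
t 18.85 tcp [598.7   2.2 110.7] yaw 80.7 -> shift [-0.2 -0.1  8.4] turn 0.002 F [ 0.7  0.5 -0.4] gap 1.002 q [-0.5  0.6  0.6  1.9 -0.4  0.8  0.2]
3264 [568.7 -28.8   7.1] [628.2  31.2  14.5] ((597.6961059570312, 0.9275325536727905), 30.599197387695312)
```

View pics/w8.png

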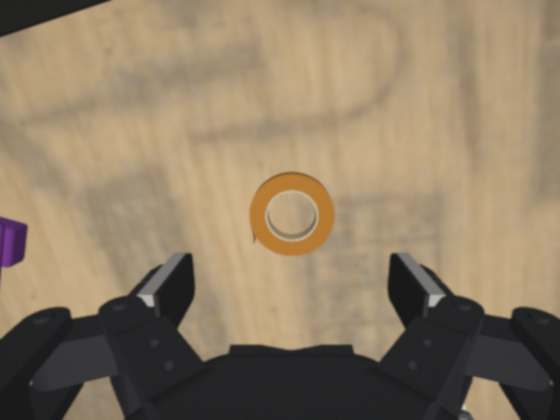

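The roll is seen at (292,213), centred between the fingers. Descend and grip.

Emit:
{"name": "drive_tool", "arguments": {"steps": [[[-0.1, -0.1, 3, 0], [-0.1, -0.1, 6, 0], [-0.1, -0.1, 7.5, 0], [-0.1, -0.1, 8.2, 0], [-0.1, -0.1, 8.4, 0], [-0.1, -0.1, 8.4, 0]]]}}

```text
clock: 19.5
tcp_pos: [598.1, 0.1, 27.3]
ee_rot: [3.14, -0.001, 1.407]
wrist_force: [-0.1, -0.7, -0.1]
finger_gap: 1.0
grasp_force: 0.0
```

Emit:
{"name": "drive_tool", "arguments": {"steps": [[[0, 0, 0, 0], [0, 0, 0, 0], [0, 0, 0, 0], [0, 0, 0, 0], [0, 0, 0, 0], [0, 0, 0, 0]]], "jaw": 0}}

```text
clock: 20.1
tcp_pos: [598.0, -0.1, 28.0]
ee_rot: [3.14, -0.001, 1.407]
wrist_force: [-1.5, -0.4, 8.4]
finger_gap: 0.66
grasp_force: 61.8
```

Emit:
{"name": "drive_tool", "arguments": {"steps": [[[0, 0, -1, 0], [0, 0, -4, 0], [0, 0, -9, 0], [0, 0, -9, 0], [0, 0, -9, 0]]]}}

```text
clock: 20.6
tcp_pos: [598.1, 0.1, 118.0]
ee_rot: [3.139, -0.001, 1.407]
wrist_force: [-0.5, 0.1, 0.1]
finger_gap: 0.66
grasp_force: 63.6
```

```bash
python3 - <<'E'
from h import *
np.set_printoptions(precision=1,suppress=True)
delta(648.3,261.8,60,80.6)
s=read_state(); R=Rn.from_euler('xyz',s["ee_rot"]).as_matrix()
for n in("wrist","scene"):
    c=camera(n); W=cloud(c); h=cv2.cvtColor(c["image"],cv2.COLOR_RGB2HSV)
    T=(W-s["tcp_pos"])@R
    p=T[(h[...,1]>120)&(h[...,0]<22)]; p=p[(np.abs(p)<[50,50,60]).all(1)]
    print(n,len(p)); 
    if len(p)>5: print(np.percentile(p,[1,50,99],axis=0),cv2.minEnclosingCircle(p[:,:2].astype(np.float32)))
E
```

```text
t 20.6 tcp [598.1   0.1 118. ] yaw 80.6 -> shift [26.6  0.7  5.8] turn 0.0 F [-0.5  0.1  0.1] gap 0.66 q [-0.5  0.6  0.6  1.9 -0.4  0.8  0.2]
wrist 7892
[[-27.  -28.2  14.3]
 [  7.2  -0.6  16. ]
 [ 31.   27.5  24.1]] ((0.06940525025129318, -2.4866909980773926), 32.291751861572266)
scene 129
[[-30.5 -30.8 -44. ]
 [-16.6   0.6  18.6]
 [ 25.4  28.6  28. ]] ((-2.913560390472412, -3.660965919494629), 33.93863296508789)
```

Roll held. Carry it over the tray, lower and release.

Emit:
{"name": "drive_tool", "arguments": {"steps": [[[26.6, 0.7, 0, 0], [26.6, 0.7, 0, 0], [26.6, 0.7, 0, 0], [26.6, 0.7, 0, 0], [26.6, 0.7, 0, 0], [26.6, 0.7, 0, 0], [26.6, 0.7, 0, 0], [26.6, 0.7, 3, 0], [26.6, 0.7, 5.5, 0], [26.6, 0.7, 5.5, 0]]]}}

```text
clock: 21.7
tcp_pos: [644.5, 257.6, 56.8]
ee_rot: [-3.134, 0.006, 1.404]
wrist_force: [-0.6, -0.9, -1.3]
finger_gap: 0.659
grasp_force: 63.7
```

```bash
python3 -c "
from h import *
delta(648.3,261.8,31.5,80.6)"
```

```text
t 21.7 tcp [644.5 257.6  56.8] yaw 80.4 -> shift [0.49 0.33 2.53] turn -0.003 F [-0.6 -0.9 -1.3] gap 0.659 q [-0.81  0.77  0.57  1.66 -0.51  0.87 -0.2 ]
```

Emit:
{"name": "drive_tool", "arguments": {"steps": [[[0, 0, 0, 0], [0, 0, 0, 0], [0, 0, 0, 0]]]}}

```text
clock: 22.0
tcp_pos: [648.6, 260.8, 62.9]
ee_rot: [3.139, -0.001, 1.406]
wrist_force: [0.2, 0.7, 0.2]
finger_gap: 0.656
grasp_force: 63.7
```

```bash
python3 -c "
from h import *
delta(648.3,261.8,31.5,80.6)"
```

```text
t 22.0 tcp [648.6 260.8  62.9] yaw 80.6 -> shift [ 0.09 -0.05  3.14] turn -0.001 F [0.2 0.7 0.2] gap 0.656 q [-0.81  0.77  0.57  1.65 -0.51  0.87 -0.2 ]
```

Emit:
{"name": "drive_tool", "arguments": {"steps": [[[0.1, 0, 1.2, 0], [0.1, 0, 2.2, 0], [0.1, 0, 2.8, 0], [0.1, 0, 3.1, 0], [0.1, 0, 3.1, 0], [0.1, 0, 3.1, 0]]]}}

```text
clock: 22.6
tcp_pos: [647.4, 262.4, 31.1]
ee_rot: [-3.14, -0.0, 1.407]
wrist_force: [-3.7, 0.3, 8.6]
finger_gap: 0.657
grasp_force: 64.8
```

Emit:
{"name": "drive_tool", "arguments": {"steps": [[[0, 0, 0, 0], [0, 0, 0, 0], [0, 0, 0, 0], [0, 0, 0, 0], [0, 0, 0, 0], [0, 0, -1, 0], [0, 0, -4, 0], [0, 0, -8, 0], [0, 0, -13, 0], [0, 0, -18, 0], [0, 0, -18, 0], [0, 0, -18, 0]]], "jaw": 85}}

```text
clock: 23.8
tcp_pos: [648.5, 262.2, 212.7]
ee_rot: [3.139, -0.003, 1.407]
wrist_force: [0.9, -0.3, -0.9]
finger_gap: 0.846
grasp_force: 0.0
```

Emit:
{"name": "drive_tool", "arguments": {"steps": [[[0, -20, 0, 0], [0, -20, 0, 0], [0, -20, 0, 0], [0, -20, 0, 0], [0, -20, 0, 0], [0, -20, 0, 0], [0, -20, 0, 0], [0, -20, 0, 0]]]}}

```text
clock: 24.6
tcp_pos: [451.8, 294.1, 210.1]
ee_rot: [3.141, 0.001, 1.405]
wrist_force: [-0.4, -0.0, -0.8]
finger_gap: 0.853
grasp_force: 0.0
```

```bash
python3 - <<'E'
from h import *
np.set_printoptions(precision=1,suppress=True)
delta(648,262,200,80)
c=camera("top"); save(c,"top9.png"); W=cloud(c); h=cv2.cvtColor(c["image"],cv2.COLOR_RGB2HSV)
p=W[(h[...,1]>110)&(h[...,0]<22)]; p=p[(abs(p[:,0]-648)<60)&(abs(p[:,1]-262)<60)&(p[:,2]<60)]
print(len(p),np.median(p,0),p.min(0),p.max(0),cv2.minEnclosingCircle(p[:,:2].astype(np.float32)))
im=cv2.imread("pics/top9.png"); cv2.imwrite("pics/t9.png",cv2.resize(im[90:300,140:420],(800,600),interpolation=cv2.INTER_CUBIC))
E
```

```text
t 24.6 tcp [451.8 294.1 210.1] yaw 80.5 -> shift [ 0.1 19.9  1. ] turn 0.008 F [-0.4 -0.  -0.8] gap 0.853 q [-1.2  0.3  0.7  1.9 -0.3  0.9 -0.5]
166 [644.5 262.   14.7] [618.9 234.4   9.9] [675.6 289.6  20.2] ((646.2739868164062, 262.9888610839844), 29.54793357849121)
```

View pics/t9.png

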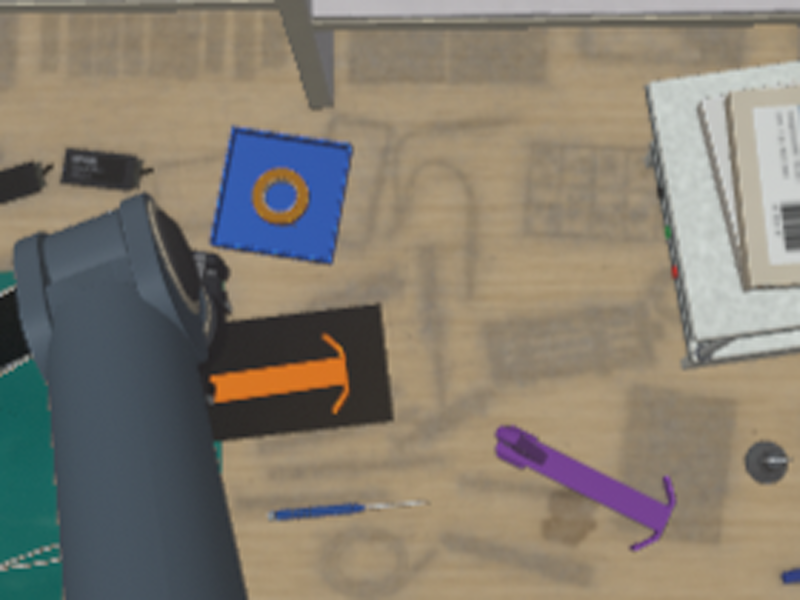

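The roll lies flat in the tray at (280,195), top at z = 15 mm. The probe is on its mat at (280,378), the bystanders are in place, and the robot is clear at z = 210 mm. Handing in.

```bash
python3 -c "
from plant import *
print(close_job())"
```

```text
the job is handed in; nothing more can be done
None
```

The amber roll was drawn out from under the shelf with the probe and now lies flat in the blue tray; the probe is back flat on its mat, and the job was handed in at about 25 s of the 64 s allowed.

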